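# Cycle the slide units on the run-out stand and reject the one that binds

### The job

Three look-alike slide units lie on the sloping stand and one of them binds. Run every blue carriage up towards its top stop and leave it up there: two run all the way, the faulty one jams part-way. Once all three have been tried, lift the faulty unit out and set it down flat (not dropped) inside the red tray, then bring the two good carriages back fully home to their bottom stops, leaving the good units in the stand and everything else where it is.

Things in the scene. Friction and masses are not known exactly. Their poses are not given: they have to be found in the camera images.
- stand: Fixed grey stand, 200 x 300 mm. Origin on the table under its middle; x points level in the up-slope direction (away from the robot), y left, z up. Its plate rises 30 degrees along +x, surface 85 mm above the origin. Three units lie on it at y = +90, 0, -90 mm, in nests with 8 to 12 mm ledges and 1 to 3 mm of play: lift them out square to the slope.
- lamp_bar (a point): Centre of the underside (291 mm high) of the stand's fixed white lamp bar, 34 mm (x) x 292 mm (y), axes as the stand's; it is 45 mm up-slope of the stand's middle, so a tool at the raised carriages must lean with the slope. Its 20 mm posts stand at x = +50, y = +-139 mm from here, with arms to x = -23 mm at 286 to 300 mm height.
- reject_tray: Fixed red open tray, 236 x 126 x 34 mm outside, walls and floor 4 mm. Origin under its centre, x axis along its long side, z up. It stands left or right of the stand; a grey tray just like it on the other side is not for rejects.
- unit_a_mid (a point): Centre of slide unit A: a loose aluminium unit, 170 mm long (its x, up-slope), 46 mm wide (y), body 34 mm high (z, square to the slope), about 0.5 to 0.7 kg in all. This point lies 17 mm above its underside, in the middle of its length. It can be carried by its carriage handle.
- handle_a (a point): Grip point of the orange handle fin on the blue carriage of unit A; axes as the unit's. The fin is 14 mm thick (y, the way to pinch it), 30 mm long (x), and stands from 34 mm (top of the carriage, 46 x 40 mm) to 75 mm above the unit's underside; this point lies 56 mm above the underside on the unit's centre line.
- slide_a (a joint): Travel of the carriage of unit A along the unit's +x (up-slope), m: 0 at the bottom stop (45 mm below the unit's middle), 0.090 at the top stop of a good unit. It takes about 2 to 4 N to move and stays where it is left; the faulty unit's runs like the others at first, then jams hard near half-way.
- unit_b_mid (a point): Centre of slide unit B: a loose aluminium unit, 170 mm long (its x, up-slope), 46 mm wide (y), body 34 mm high (z, square to the slope), about 0.5 to 0.7 kg in all. This point lies 17 mm above its underside, in the middle of its length. It can be carried by its carriage handle.
- handle_b (a point): Grip point of the orange handle fin on the blue carriage of unit B; axes as the unit's. The fin is 14 mm thick (y, the way to pinch it), 30 mm long (x), and stands from 34 mm (top of the carriage, 46 x 40 mm) to 75 mm above the unit's underside; this point lies 56 mm above the underside on the unit's centre line.
- slide_b (a joint): Travel of the carriage of unit B along the unit's +x (up-slope), m: 0 at the bottom stop (45 mm below the unit's middle), 0.090 at the top stop of a good unit. It takes about 2 to 4 N to move and stays where it is left; the faulty unit's runs like the others at first, then jams hard near half-way.
- unit_c_mid (a point): Centre of slide unit C: a loose aluminium unit, 170 mm long (its x, up-slope), 46 mm wide (y), body 34 mm high (z, square to the slope), about 0.5 to 0.7 kg in all. This point lies 17 mm above its underside, in the middle of its length. It can be carried by its carriage handle.
- handle_c (a point): Grip point of the orange handle fin on the blue carriage of unit C; axes as the unit's. The fin is 14 mm thick (y, the way to pinch it), 30 mm long (x), and stands from 34 mm (top of the carriage, 46 x 40 mm) to 75 mm above the unit's underside; this point lies 56 mm above the underside on the unit's centre line.
- slide_c (a joint): Travel of the carriage of unit C along the unit's +x (up-slope), m: 0 at the bottom stop (45 mm below the unit's middle), 0.090 at the top stop of a good unit. It takes about 2 to 4 N to move and stays where it is left; the faulty unit's runs like the others at first, then jams hard near half-way.
- bottle: Bystander: loose white bottle with a blue cap, 48 mm across, 130 mm tall, upright. Origin at its underside (middle). To be left alone.
- driver: Bystander: loose yellow-handled screwdriver, 170 mm long, lying on the table. To be left alone.
- pot: Bystander: loose black cup, 70 mm across, 75 mm tall, upright. Origin at its underside (middle). To be left alone.
- reel: Bystander: loose flat black reel, 80 mm across, 14 mm high. Origin at its underside (middle). To be left alone.
- gauge: Bystander: loose steel block, 75 x 30 x 30 mm. Origin at its underside (middle). To be left alone.
- board: Bystander: loose green circuit board, 110 x 80 mm, 16 mm high with its connector, lying in the grey tray. Origin at its underside (middle). To be left alone.

How it is judged:
By the outcome, as a careful person would: the job done as asked, in the order asked, and still so for the second after the job is handed in, with the robot touching nothing.
It also fails if it takes over 72 s, if anything falls off the work surface, if the arm or the gripper's body presses on something with over 40 N, if the wrist force passes 120 N, or if a joint passes its speed limit or range.

### The arm

A 6-joint arm with a two-finger parallel gripper is mounted at the origin on the work surface. World frame = base frame: x ahead of the robot, y to its left, z up, the work surface at z = 0. Lengths are in m, angles in rad, forces in N, time in s.
With the tool pointing down it reaches from about 0.4 to 0.825 m from the base axis. Payload 7 kg.
Tool frame: the origin (TCP) lies midway between the tips of the shut fingers; the grasp point (between the pads) lies 19 mm behind it; z points along the fingers, y is the direction in which the jaws open and shut (so a half turn about z gives the same grasp; the last joint's range is limited). The gripper opens to 88 mm and grips with 3 to 60 N. Pads are 19 mm wide; open, the fingers measure 130 mm over their backs; the gripper's body (78 mm by 193 mm) begins 47 mm behind the grasp point.
Start: joints at [-0.981, 0.359, 0.012, 0, -1.224, -0.288], TCP at [0.201, -0.644, 0.227] pointing down, gripper open.
Joint ranges: [-3.07, 3.07], [-1.43, 2.12], [-1.02, 1.25], [-3.03, 1.67], [-3.05, -0], [-3.03, 3.03]. Speed limits (rad/s): [2.39, 2.39, 3.01, 3.14, 3.14, 3.14].

### API

Orientations are given as a unit quaternion [w, x, y, z].
In Python, from rig import robot gives the robot as it stands.
- The arm moves only by the tool step_arm, never from a script. Its argument "plan" is a list of rows, each a list of 4 numbers: the shift along the tool's x, y, z in mm, then the turn about the tool's z in rad. A call has 1 to 10 rows; each row shifts and turns the pose as measured when the row begins, along the tool's axes as they then stand; what a row does not reach is not made up. A row lasts 1/10 s, in which the tool goes at most 50 mm and 8.59 degrees, less where a joint would pass 70% of its speed; a pose out of reach is approached as far as the arm can. A call with a gripper value outside its range is refused whole. "claw" is the closure, from -1 (fully open) to 1 (shut), so that 0 is half open, set as the call begins (left out, the last holds). The fingers move at their own pace and stop on an object; the grip force is fixed at half the most. Time passes only in rows, so rows that do not move let the fingers close. It gives the time, the measured TCP pose, the force and the opening at its end, in the units of the state.
- robot.sense(): the state, without advancing time (a new reading comes with each control period).
- robot.get_image(name): name is "side" or "top"; returns a dict with "img" (384x512x3 uint8, red, green, blue), "range_z" (384x512 float32, m along the optical axis (not along the pixel's ray), 0 where there is no reading), "fx", "fy", "cx", "cy" (pixels), "dist_coeffs" ([k1, k2, p1, p2, k3] as OpenCV has them; the pictures are not rectified), "R" (3x3) and "t" (3): a world point X has camera coordinates R X + t. Camera axes: x right, y down, z forward; pixel columns grow to the right and rows downward; lengths in m; the calibration is good to about 2 mm. A picture is of the moment at which its call begins.
- robot.finish_job(): hands the job in, once; it reports no verdict.
Trained networks look in a picture, given as the dict that the camera call returned (one of the last four; its "shot" number tells which), for a name from the list of things; names that differ only in an ending like _2 or _b are one class to them, and where a whole thing is asked for, a point or a joint stands for the part that bears it (a point fixed in the world has none). Each returns a list of dicts, best first, with "conf" (0 to 1); they miss things now and then, are a little off and sometimes report something else, mostly with a low value. They report only what shows in the picture. A call takes as long as a camera call.
- robot.masks_of(picture, thing): "mask" (384x512 bool, what is visible of it) and "box" ([centre column, centre row, width, height] in pixels, round what is visible of it).
The state is a dict: "time_s": time; "qpos": joint angles; "joint_velocities": joint speeds; "joint_torque": joint torques, N m; "position": TCP position; "tool_rot": TCP orientation; "force": force on the tool from outside, world axes, zero at the start; "torque": the same for the moment, N m; "finger_gap": finger opening in m.
Only numpy, scipy, OpenCV 4.12 (cv2) and the standard library are available. Lean on these libraries where they do the work, as an engineer would, in place of code of your own. Each camera call takes 0.05 s, during which the arm holds its last target. There are 200 camera calls.

## Working session

There is one attempt and no reset: what is moved stays moved. The work goes in short steps, Python scripts to look and compute and a tool call to move; the robot and the scene stay as the last step left them, time stands still between calls to the robot, and variables do not carry over. Pictures are saved under pics/ and viewed, about 8 in all and at most 12, crops included, and the job is handed in when it is done.

Besides the shell and the picture viewer there is one more tool, called after ">>>" as name(argument=value, ...) on one line, values as JSON. step_arm: Moves the arm, as the interface text tells. Its arguments: {"type":"object","properties":{"plan":{"type":"array"},"claw":{"type":"number"}},"required":["plan"]}

```bash
ls; mkdir -p pics
cat > h.py <<'E'
import numpy as np, cv2
from rig import robot
from scipy.spatial.transform import Rotation as Rn
def pts(p,mask=None):
    z=p["range_z"]; m=(z>0) if mask is None else (mask&(z>0))
    v,u=np.nonzero(m)
    K=np.array([[p["fx"],0,p["cx"]],[0,p["fy"],p["cy"]],[0,0,1.]])
    n=cv2.undistortPoints(np.stack([u,v],1).astype(float).reshape(-1,1,2),K,np.array(p["dist_coeffs"],float)).reshape(-1,2)
    zz=z[v,u][:,None]
    return (np.hstack([n*zz,zz])-np.array(p["t"]))@np.array(p["R"]), u, v
def Rt(s): q=s["tool_rot"]; return Rn.from_quat([q[1],q[2],q[3],q[0]]).as_matrix()
E
python3 - <<'E'
from h import *
s=robot.sense(); print({k:np.round(v,3) for k,v in s.items()}); print(Rt(s).round(3))
ims=[]
for n in("side","top"):
    p=robot.get_image(n); ims.append(p["img"])
    print(n,"cam at",(-np.array(p["R"]).T@np.array(p["t"])).round(3))
    for th in("stand","reject_tray","unit_a_mid","handle_a","bottle","driver","pot","reel","gauge","board"):
        for d in robot.masks_of(p,th)[:4]:
            P,_,_=pts(p,d["mask"])
            if len(P): print(th,round(d["conf"],2),np.round(d["box"]),len(P),np.median(P,0).round(3),np.percentile(P,3,axis=0).round(3),np.percentile(P,97,axis=0).round(3))
    cv2.imwrite(f"pics/{n}0.png",cv2.resize(p["img"][:,:,::-1],(768,576)))
E
```

```text
pics
{'time_s': np.float64(0.0), 'qpos': array([-0.981,  0.359,  0.011, -0.   , -1.224, -0.288]), 'joint_velocities': array([0.001, 0.   , 0.001, 0.   , 0.   , 0.   ]), 'joint_torque': array([-1.0000e-03, -5.8272e+01,  2.9306e+01,  6.9970e+00,  7.0000e-03,
       -0.0000e+00]), 'position': array([ 0.2  , -0.644,  0.226]), 'tool_rot': array([-0.   , -0.15 ,  0.989,  0.001]), 'force': array([0.04 , 0.194, 0.599]), 'torque': array([-0.038,  0.076,  0.003]), 'finger_gap': np.float64(0.088)}
[[-0.955 -0.297 -0.001]
 [-0.297  0.955  0.002]
 [ 0.     0.002 -1.   ]]
side cam at [0.199 0.919 1.108]
stand 0.96 [229. 196.  97. 152.] 4987 [0.646 0.119 0.106] [ 0.509 -0.104  0.006] [0.72  0.181 0.311]
reject_tray 0.94 [333. 180.  74.  49.] 2255 [ 0.399 -0.337  0.007] [ 0.288 -0.391 -0.001] [ 0.515 -0.259  0.035]
reject_tray 0.25 [259. 195.  23.  23.] 278 [ 0.566 -0.067  0.103] [ 0.544 -0.085  0.072] [ 0.595 -0.051  0.134]
unit_a_mid 0.78 [240. 214.  52.  41.] 983 [0.592 0.03  0.103] [0.525 0.003 0.06 ] [0.664 0.05  0.152]
unit_a_mid 0.7 [247. 193.  53.  44.] 960 [ 0.607 -0.061  0.104] [ 0.536 -0.
[... 2041 characters left out ...]
41.  42.   8.] 201 [ 0.379 -0.006  0.022] [ 0.368 -0.05  -0.002] [0.396 0.066 0.028]
driver 0.63 [255. 243.  41.   7.] 176 [ 0.381 -0.01   0.023] [ 0.37  -0.05   0.016] [0.396 0.061 0.028]
pot 0.6 [309. 146.  20.  17.] 254 [ 0.752 -0.173  0.031] [ 0.708 -0.194  0.001] [ 0.771 -0.147  0.077]
reel 0.89 [371. 167.  21.  24.] 357 [ 0.669 -0.404  0.014] [ 0.633 -0.441 -0.001] [ 0.704 -0.37   0.02 ]
gauge 0.69 [150. 164.  14.  21.] 240 [0.656 0.401 0.028] [ 0.617  0.387 -0.001] [0.69  0.428 0.034]
board 0.84 [162. 232.  23.  36.] 653 [0.406 0.358 0.009] [0.353 0.316 0.002] [0.46  0.402 0.022]
board 0.58 [350. 240.  40.  65.] 2363 [ 0.404 -0.331  0.005] [ 0.293 -0.387 -0.001] [ 0.514 -0.264  0.035]
```

```bash
cat >> h.py <<'E'
def hsv(p): return cv2.cvtColor(p["img"],cv2.COLOR_RGB2HSV)
def orange(p):
    h=hsv(p); return (h[...,0]>4)&(h[...,0]<18)&(h[...,1]>130)&(h[...,2]>90)
def white(p):
    h=hsv(p); return (h[...,1]<40)&(h[...,2]>170)
E
python3 - <<'E'
from h import *
for n in("side","top"):
    p=robot.get_image(n)
    P,u,v=pts(p)
    lb=(P[:,2]>.27)&(P[:,2]<.33)&(P[:,0]>.5)&(P[:,0]<.85)&(abs(P[:,1])<.22)
    top=P[lb]; t=top[top[:,2]>.3]
    r=cv2.minAreaRect((t[:,:2]*1000).astype(np.float32)); print(n,"bar",r,len(t),np.percentile(t[:,2],[5,50,95]))
    # tray rim
    tr=(P[:,1]<-.2)&(P[:,1]>-.45)&(P[:,0]<.56)&(P[:,0]>.25)&(P[:,2]>.028)&(P[:,2]<.045)
    print("tray",cv2.minAreaRect((P[tr][:,:2]*1000).astype(np.float32)),tr.sum())
    # plate/unit surfaces : points with slope
    o=orange(p); k,lab=cv2.connectedComponents(o.astype(np.uint8))
    for i in range(1,k):
        m=lab==i
        if m.sum()<15: continue
        Q,a,b=pts(p,m); print("orange",m.sum(),a.mean().round(),b.mean().round(),np.median(Q,0).round(3),np.percentile(Q,3,axis=0).round(3),np.percentile(Q,97,axis=0).round(3))
    c=p["img"][100:290,130:400] if n=="top" else p["img"][110:300,160:430]
    cv2.imwrite(f"pics/{n}1.png",cv2.resize(c[:,:,::-1],None,fx=2.9,fy=2.9,interpolation=cv2.INTER_CUBIC))
E
```

```text
side bar ((670.1226196289062, 31.071853637695312), (80.05889892578125, 301.5390625), 7.316922187805176) 1068 [0.3009616  0.30892702 0.3121884 ]
tray ((402.1807861328125, -325.23699951171875), (236.46102905273438, 143.2219696044922), 0.4510594308376312) 323
orange 146 338.0 7.0 [ 0.669 -1.371  0.178] [ 0.642 -1.47   0.173] [ 0.692 -1.296  0.183]
orange 316 333.0 70.0 [ 0.667 -1.468 -0.204] [ 0.643 -1.66  -0.213] [ 0.694 -1.299 -0.196]
orange 122 371.0 59.0 [ 0.5   -1.674 -0.205] [ 0.379 -1.696 -0.214] [ 0.625 -1.65  -0.198]
orange 17 468.0 77.0 [-0.035 -1.663 -0.203] [-0.048 -1.687 -0.207] [ 0.119 -0.035  0.624]
orange 664 359.0 102.0 [ 0.492 -1.454 -0.366] [ 0.36  -1.53  -0.381] [ 0.628 -1.381 -0.355]
orange 93 263.0 191.0 [ 0.56  -0.07   0.121] [ 0.544 -0.081  0.103] [ 0.575 -0.066  0.137]
orange 121 257.0 211.0 [0.546 0.018 0.12 ] [ 0.528 -0.058  0.063] [0.572 0.023 0.136]
orange 129 246.0 232.0 [0.544 0.109 0.127] [0.526 0.038 0.068] [0.572 0.113 0.141]
top bar ((672.090087890625, 28.934188842773438), (81.12606048583984, 297.0316467285156), 7.466073036193848) 1284 [0.30185122 0.30868483 0.31248279]
tray ((402.59820556640625, -326.5557861328125), (236.09909057617188, 127.98306274414062), 0.8972349166870117) 324
orange 1672 12.0 130.0 [ 0.803  1.012 -0.084] [ 0.581  0.983 -0.092] [ 1.009  1.043 -0.077]
orange 48 283.0 192.0 [ 0.555 -0.076  0.132] [ 0.542 -0.089  0.076] [ 0.579 -0.071  0.14 ]
orange 46 509.0 190.0 [ 0.665 -1.319 -0.587] [ 0.649 -1.333 -0.596] [ 0.687 -1.305 -0.577]
orange 43 229.0 195.0 [0.54  0.102 0.133] [0.527 0.095 0.079] [0.565 0.107 0.144]
orange 41 256.0 196.0 [0.542 0.012 0.129] [0.529 0.005 0.081] [0.567 0.016 0.137]
```

View pics/top1.png

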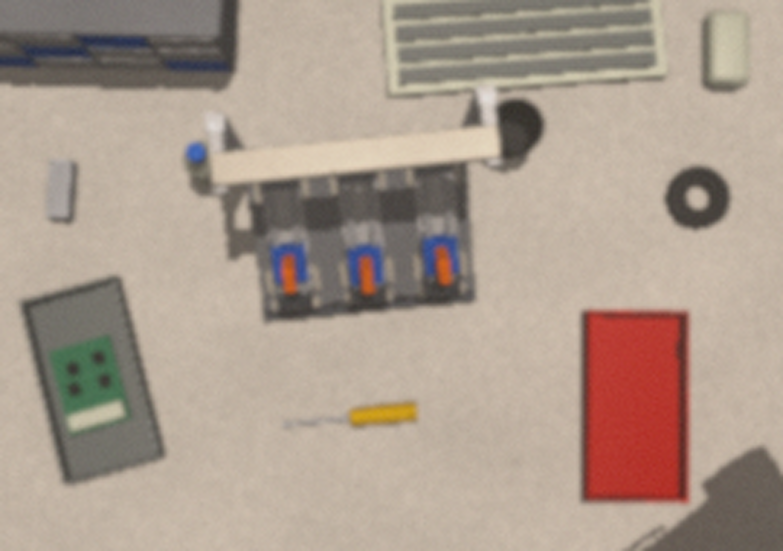

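View pics/side1.png

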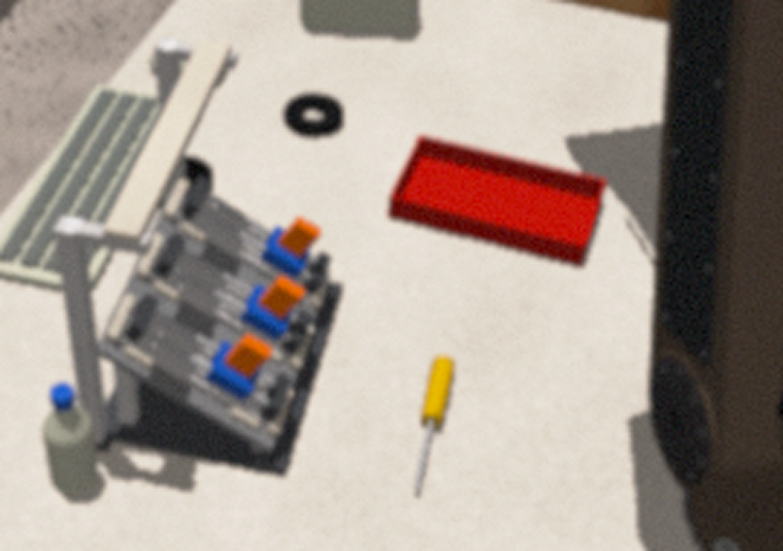

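Run:
```python
from h import *
yaws=[]
D={}
for n in("side","top"):
    p=robot.get_image(n); D[n]=p
    P,u,v=pts(p)
    t=P[(P[:,2]>.304)&(P[:,2]<.316)&(P[:,0]>.5)&(P[:,0]<.85)&(abs(P[:,1])<.22)]
    r=cv2.minAreaRect((t[:,:2]*1000).astype(np.float32)); c=t[:,:2].mean(0)
    w=np.linalg.svd(t[:,:2]-c,full_matrices=False)[2][0]; w*=np.sign(w[1])
    yaw=np.arctan2(-w[0],w[1]); yaws.append(yaw); q=(t[:,:2]-c)@np.array([[w[1],w[0]],[-w[0],w[1]]])
    print(n,r,c.round(4),np.degrees(yaw),np.percentile(q,[1,99],axis=0).round(3),np.median(t[:,2]))
    # plane by RANSAC on the sloped region, dominant sloped planes
    g=P[(P[:,0]>.48)&(P[:,0]<.68)&(P[:,1]>-.12)&(P[:,1]<.17)&(P[:,2]>.03)&(P[:,2]<.2)]
    best=0;rng=np.random.default_rng(0)
    for _ in range(1500):
        a=g[rng.choice(len(g),3,False)]; nn=np.cross(a[1]-a[0],a[2]-a[0]); L=np.linalg.norm(nn)
        if L<1e-5: continue
        nn/=L; nn*=np.sign(nn[2]); k=abs((g-a[0])@nn)<.003
        if abs(nn[2]-np.cos(np.pi/6))<.04 and k.sum()>best: best=k.sum(); kk=k
    a=g[kk]; nn=np.linalg.svd(a-a.mean(0),full_matrices=False)[2][2]; nn*=np.sign(nn[2])
    print("plane",best,nn.round(3),"yaw",np.degrees(np.arctan2(-nn[1],-nn[0])),"tilt",np.degrees(np.arccos(nn[2])),a.mean(0).round(3))
np.save("yaw.npy",np.mean(yaws))
```

```text
side ((651.6896362304688, 26.102951049804688), (55.03345489501953, 296.5113830566406), 12.020713806152344) [0.6499 0.0398] 7.409343913654124 [[-0.016 -0.154]
 [ 0.018  0.132]] 0.30931738375716256
plane 944 [-0.498 -0.071  0.864] yaw 8.118952640463661 tilt 30.183511377443104 [0.607 0.039 0.097]
top ((670.7933349609375, 28.050392150878906), (70.8451156616211, 292.1446838378906), 6.8474836349487305) [0.6541 0.0254] 7.486798167595287 [[-0.017 -0.142]
 [ 0.017  0.143]] 0.30903051653095004
plane 1014 [-0.504 -0.064  0.861] yaw 7.257268603191208 tilt 30.542444917256205 [0.598 0.018 0.079]
```

>>> step_arm(plan=[[0,0,0,0.1],[0,0,0,0.071],[-28,40,0,0],[-28,40,0,0],[-28,40,0,0],[-28,40,0,0],[-28,40,0,0],[-28,40,0,0],[-28,40,0,0],[-28,40,0,0]], claw=1)

```text
time_s: 2.3
position: [0.3857, -0.2946, 0.2248]
tool_rot: [0.0, -0.057, 0.998, -0.0]
force: [1.3, 0.7, 0.4]
finger_gap: 0.0135
```

>>> step_arm(plan=[[-24,40,0,-0.017],[-24,40,0,0],[-24,40,0,0],[-24,40,0,0],[-24,32,0,0],[0,0,0,0]])

```text
time_s: 2.9
position: [0.4851, -0.0753, 0.2277]
tool_rot: [0.004, -0.069, 0.998, -0.0]
force: [-0.0, -0.4, -0.1]
finger_gap: 0.0001
```

```bash
cat >> h.py <<'E'
SY=np.radians(7.5); SO=np.array([.608,.021,0])
SR=Rn.from_euler('z',SY).as_matrix()
def st(P): return (np.asarray(P)-SO)@SR      # world->stand
def rep():
    s=robot.sense(); R=Rt(s); f=SR.T@s["force"]
    print("t",round(float(s["time_s"]),2),"tcp_st mm",(st(s["position"])*1000).round(1),"F_st",f.round(1),"yaw",np.degrees(np.arctan2(-R[1,0],-R[0,0])).round(2),"tilt",np.degrees(np.arccos(-R[2,2])).round(2),"gap",round(float(s["finger_gap"])*1000,1))
    return s
def fins(names=("side","top"),save=None):
    for n in names:
        p=robot.get_image(n)
        m=orange(p); Pw,u,v=pts(p,m); S=st(Pw)*1000
        s_=S[:,0]*np.cos(np.pi/6)+(S[:,2]-85)*.5; nn=-S[:,0]*.5+(S[:,2]-85)*np.cos(np.pi/6)
        for y0,l in((90,"L"),(0,"M"),(-90,"R")):
            k=(abs(S[:,1]-y0)<30)&(nn>38)&(nn<85)&(abs(s_)<100)
            if k.sum()>5: print(n,l,k.sum(),"s",np.percentile(s_[k],[5,50,95]).round(),"travel~",(np.percentile(s_[k],[5,95]).mean()+45).round(),"y",np.percentile(S[k,1],[5,50,95]).round(),"n",np.percentile(nn[k],[5,50,95]).round())
        if save: cv2.imwrite(f"pics/{save}_{n}.png",cv2.resize(p["img"][110:300,150:400][:,:,::-1],None,fx=3,fy=3,interpolation=cv2.INTER_CUBIC))
    return p
E
python3 - <<'E'
from h import *
rep(); fins(save="a")
E
```

```text
t 2.9 tcp_st mm [-134.4  -79.4  227.7] F_st [-0.1 -0.4 -0.1] yaw 7.89 tilt 0.44 gap 0.1
side L 115 s [-38. -26. -13.] travel~ 19.0 y [ 87.  96. 100.] n [43. 65. 77.]
side M 111 s [-50. -37. -25.] travel~ 7.0 y [-3.  6. 10.] n [42. 64. 76.]
side R 93 s [-46. -34. -22.] travel~ 11.0 y [-92. -84. -80.] n [41. 64. 76.]
top L 38 s [-35. -19. -10.] travel~ 22.0 y [83. 88. 93.] n [47. 73. 80.]
top M 20 s [-33. -24. -22.] travel~ 18.0 y [-5. -1.  2.] n [50. 71. 75.]
top R 13 s [-23. -21. -19.] travel~ 24.0 y [-94. -89. -86.] n [41. 60. 74.]
```

View pics/a_side.png

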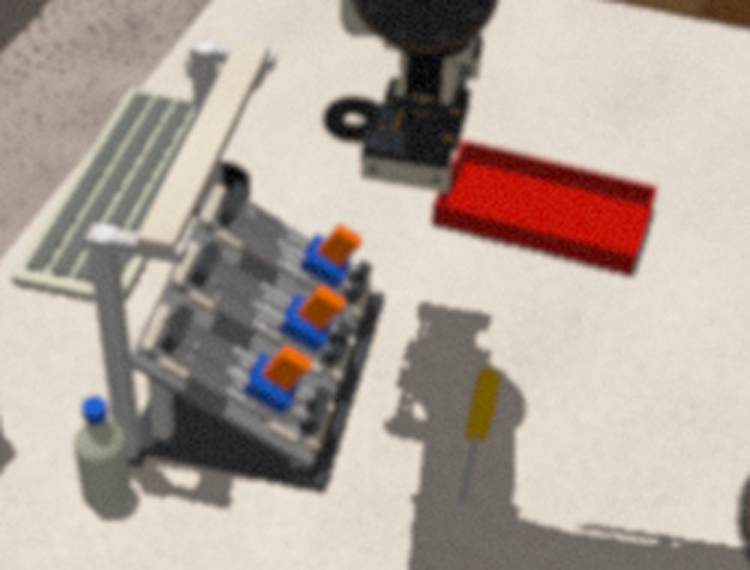

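>>> step_arm(plan=[[0,-10,40,0.006],[0,0,40,0],[0,0,40,0],[0,0,2,0],[-14,0,0,0],[-14,0,0,0],[0,0,0,0]])

```text
time_s: 3.7
position: [0.5171, -0.09, 0.1093]
tool_rot: [0.008, -0.063, 0.998, -0.001]
force: [-0.3, -0.1, 0.7]
finger_gap: 0.0004
```

```bash
python3 -c "
from h import *
rep()"
```

```text
t 3.7 tcp_st mm [-104.6  -98.1  109.3] F_st [-0.3 -0.   0.7] yaw 7.17 tilt 0.91 gap 0.4
```

>>> step_arm(plan=[[-5,8,1,0.005],[-9,0,-3,0],[-9,0,-5,0],[-9,0,-5,0],[-9,0,-5,0]])

```text
time_s: 4.2
position: [0.5582, -0.0761, 0.1302]
tool_rot: [0.007, -0.06, 0.998, -0.001]
force: [-1.9, -0.8, -2.3]
finger_gap: 0.0004
```

```bash
python3 -c "
from h import *
rep(); fins(('side',))"
```

```text
t 4.2 tcp_st mm [-62.1 -89.7 130.2] F_st [-2.  -0.6 -2.3] yaw 6.83 tilt 0.84 gap 0.4
side L 117 s [-38. -26. -13.] travel~ 20.0 y [ 87.  96. 100.] n [41. 64. 76.]
side M 109 s [-50. -38. -26.] travel~ 7.0 y [-3.  7. 10.] n [41. 64. 76.]
```

>>> step_arm(plan=[[-3,0,-2,0.008],[-3,0,-2,0],[-3,0,-2,0]])

```text
time_s: 4.55
position: [0.5694, -0.0748, 0.1374]
tool_rot: [0.008, -0.055, 0.998, -0.001]
force: [-1.5, 0.2, -2.4]
finger_gap: 0.0003
```

```bash
python3 -c "
from h import *
rep()"
```

```text
t 4.55 tcp_st mm [-50.8 -89.9 137.4] F_st [-1.4  0.4 -2.4] yaw 6.34 tilt 0.9 gap 0.3
```

>>> step_arm(plan=[[-3,0,-2,-0.02],[-3,0,-2,0],[-3,0,-2,0],[-3,0,-2,0]])

```text
time_s: 4.95
position: [0.5815, -0.0734, 0.146]
tool_rot: [0.007, -0.066, 0.998, -0.001]
force: [-2.8, -0.2, -1.6]
finger_gap: 0.0002
```

```bash
python3 -c "
from h import *
rep()"
```

```text
t 4.95 tcp_st mm [-38.6 -90.1 146. ] F_st [-2.8  0.2 -1.6] yaw 7.59 tilt 0.85 gap 0.2
```

>>> step_arm(plan=[[-3,0,-2,0],[-3,0,-2,0],[-3,0,-2,0],[-2,0,-1,0]])

```text
time_s: 5.35
position: [0.5935, -0.0718, 0.154]
tool_rot: [0.008, -0.066, 0.998, -0.001]
force: [-2.7, -0.3, -0.6]
finger_gap: 0.0006
```

```bash
python3 -c "
from h import *
rep(); fins(save='b')"
```

```text
t 5.35 tcp_st mm [-26.5 -90.1 154. ] F_st [-2.8  0.  -0.6] yaw 7.58 tilt 0.87 gap 0.6
side L 115 s [-38. -25. -13.] travel~ 19.0 y [86. 96. 99.] n [43. 64. 75.]
side M 115 s [-51. -37. -25.] travel~ 7.0 y [-4.  6.  9.] n [42. 64. 76.]
side R 9 s [29. 36. 43.] travel~ 81.0 y [-85. -83. -81.] n [39. 42. 47.]
top M 24 s [-49. -39. -26.] travel~ 7.0 y [-6. -1.  4.] n [71. 74. 77.]
```

View pics/b_side.png

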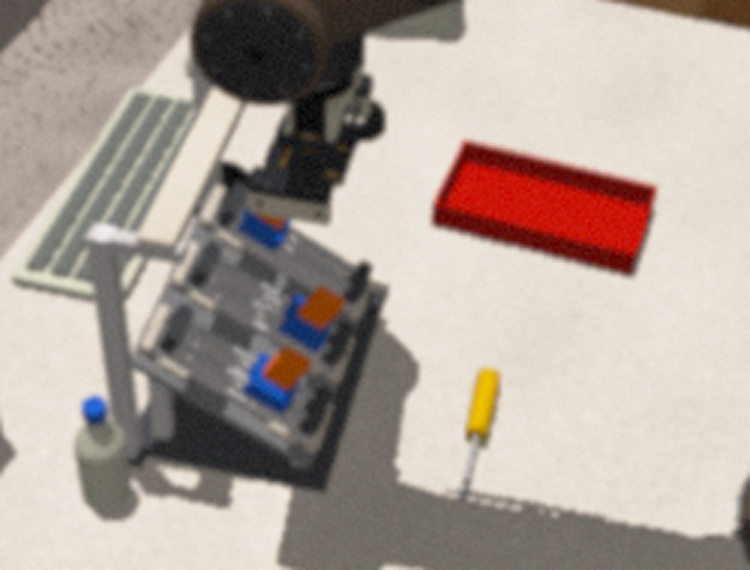

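Run:
```python
from h import *
for n in("side","top"):
    p=robot.get_image(n); P,u,v=pts(p); S=st(P)*1000
    for z0,z1 in((200,225),(225,250),(250,275),(275,300),(300,330),(330,370),(370,420)):
        k=(S[:,2]>z0)&(S[:,2]<z1)&(S[:,1]>-200)&(S[:,1]<20)&(S[:,0]>-120)&(S[:,0]<110)
        d=k&(p["img"][v,u].max(1)<110); 
        if d.sum()>5: print(n,z0,d.sum(),np.percentile(S[d,0],[3,50,97]).round(),np.percentile(S[d,1],[3,97]).round())
    k=(S[:,2]>302)&(S[:,2]<316)&(abs(S[:,1])<150)&(p["img"][v,u].min(1)>120)
    print(n,"bar",np.percentile(S[k,0],[2,50,98]).round(1),np.percentile(S[k,1],[2,98]).round(1))
```

```text
side 200 9 [-63.   1.   9.] [-178.    1.]
side 225 313 [-67. -53.   7.] [-173.    5.]
side 250 548 [-64. -32.   8.] [-163.    9.]
side 275 121 [-55. -32.  98.] [-131.  -72.]
side 300 104 [-69. -54. -27.] [-103.  -53.]
side 330 112 [-75. -61. -42.] [-83. -50.]
side 370 66 [-76. -66. -54.] [-80. -50.]
side bar [28.  43.8 61.1] [-54.6 143.3]
top 225 45 [-66. -62. -52.] [-156.  -37.]
top 250 118 [-66. -50.  32.] [-183.   -3.]
top 330 12 [-75. -74. -67.] [-98. -64.]
top 370 15 [-75. -74. -70.] [-95. -68.]
top bar [45.4 56.7 94. ] [-133.8  143.4]
```

>>> step_arm(plan=[[-2,0,-1,0],[-2,0,-1,0],[-2,0,-1,0]])

```text
time_s: 5.85
position: [0.5988, -0.0711, 0.1571]
tool_rot: [0.007, -0.066, 0.998, -0.001]
force: [-2.9, -1.0, -0.4]
finger_gap: 0.0006
```

```bash
python3 -c "
from h import *
rep()"
```

```text
t 5.85 tcp_st mm [-21.1 -90.1 157.1] F_st [-3.  -0.6 -0.4] yaw 7.58 tilt 0.83 gap 0.6
```

>>> step_arm(plan=[[-1.5,0,-0.8,0],[-1.5,0,-0.8,0]])

```text
time_s: 6.05
position: [0.5993, -0.071, 0.1576]
tool_rot: [0.004, -0.066, 0.998, -0.001]
force: [-5.9, -1.5, -1.9]
finger_gap: 0.0006
```

```bash
python3 -c "
from h import *
rep(); fins(('side',))"
```

```text
t 6.05 tcp_st mm [-20.6 -90.1 157.6] F_st [-6.  -0.7 -1.9] yaw 7.54 tilt 0.49 gap 0.6
side L 118 s [-38. -25. -13.] travel~ 19.0 y [88. 96. 99.] n [44. 64. 76.]
side M 115 s [-51. -37. -24.] travel~ 7.0 y [-2.  6.  9.] n [41. 64. 76.]
side R 10 s [35. 41. 48.] travel~ 86.0 y [-84. -82. -80.] n [40. 44. 49.]
```

>>> step_arm(plan=[[-3,0,-1.6,0],[-3,0,-1.6,0]])

```text
time_s: 6.3
position: [0.6001, -0.0711, 0.1587]
tool_rot: [-0.001, -0.065, 0.998, -0.001]
force: [-9.8, -0.0, -0.1]
finger_gap: 0.0002
```

```bash
python3 -c "
from h import *
rep()"
```

```text
t 6.3 tcp_st mm [-19.8 -90.2 158.7] F_st [-9.7  1.2 -0.1] yaw 7.46 tilt 0.18 gap 0.2
```

>>> step_arm(plan=[[45,0,0,0],[45,0,0,0],[0,45,26,0],[0,45,26,0],[-8,0,0,0],[-9,0,-3,0],[-9,0,-5,0],[-9,0,-5,0]])

```text
time_s: 7.1
position: [0.5382, 0.0113, 0.1234]
tool_rot: [0.004, -0.065, 0.998, -0.0]
force: [-2.7, 1.2, -0.6]
finger_gap: 0.0007
```

```bash
python3 -c "
from h import *
rep(); fins(('side',))"
```

```text
t 7.1 tcp_st mm [-70.4  -0.6 123.4] F_st [-2.6  1.5 -0.6] yaw 7.46 tilt 0.45 gap 0.7
side L 115 s [-38. -26. -13.] travel~ 20.0 y [87. 96. 99.] n [42. 65. 76.]
side R 77 s [36. 48. 58.] travel~ 92.0 y [-88. -84. -81.] n [42. 58. 75.]
```

>>> step_arm(plan=[[-3,0,-2,0],[-3,0,-1.7,0],[-3,0,-1.7,0]])

```text
time_s: 7.45
position: [0.5508, 0.0119, 0.1307]
tool_rot: [0.006, -0.064, 0.998, 0.0]
force: [-3.2, 1.9, 0.1]
finger_gap: 0.0002
```

```bash
python3 -c "
from h import *
rep()"
```

```text
t 7.45 tcp_st mm [-57.9  -1.6 130.7] F_st [-2.9  2.3  0.1] yaw 7.29 tilt 0.64 gap 0.2
```

Travel ≈47 mm, still free.

>>> step_arm(plan=[[-2.5,0.5,-1.6,-0.003],[-2.5,0,-1.6,0],[-2.5,0,-1.6,0],[-2.5,0,-1.6,0]])

```text
time_s: 7.85
position: [0.5611, 0.0132, 0.1375]
tool_rot: [0.005, -0.065, 0.998, 0.0]
force: [-2.1, 0.6, -1.9]
finger_gap: 0.0007
```

```bash
python3 -c "
from h import *
rep()"
```

```text
t 7.85 tcp_st mm [-47.5  -1.6 137.5] F_st [-2.   0.9 -1.9] yaw 7.43 tilt 0.61 gap 0.7
```

>>> step_arm(plan=[[-3,0.5,-1.8,0],[-3,0,-1.8,0],[-3,0,-1.8,0],[-3,0,-1.8,0],[-3,0,-1.8,0],[-3,0,-1.8,0],[-2,0,-1.2,0]])

```text
time_s: 8.55
position: [0.5824, 0.0161, 0.1506]
tool_rot: [0.005, -0.065, 0.998, -0.0]
force: [-2.1, -0.9, -1.4]
finger_gap: 0.0006
```

```bash
python3 -c "
from h import *
rep()"
```

```text
t 8.55 tcp_st mm [-26.   -1.5 150.6] F_st [-2.2 -0.6 -1.4] yaw 7.44 tilt 0.58 gap 0.6
```

>>> step_arm(plan=[[-2,0,-1.2,0],[-2,0,-1.2,0],[-2,0,-1.2,0],[-3,0,-1.2,0]])

```text
time_s: 8.95
position: [0.5887, 0.0167, 0.1545]
tool_rot: [0.002, -0.064, 0.998, -0.0]
force: [-11.6, 0.1, -0.5]
finger_gap: 0.0002
```

```bash
python3 -c "
from h import *
rep()"
```

```text
t 8.95 tcp_st mm [-19.7  -1.8 154.5] F_st [-11.5   1.6  -0.5] yaw 7.39 tilt 0.2 gap 0.2
```

>>> step_arm(plan=[[45,0,0,0],[45,0,0,0],[0,45,23,0],[0,46,23,0],[-9,0,0,0],[-9,0,-3,0],[-5,0,-3,0],[-3,0,-1.7,0]])

```text
time_s: 9.75
position: [0.5197, 0.1024, 0.1203]
tool_rot: [0.009, -0.065, 0.998, 0.002]
force: [-2.9, 0.6, -1.1]
finger_gap: 0.0006
```

```bash
python3 -c "
from h import *
rep(); fins(('side',))"
```

```text
t 9.75 tcp_st mm [-76.9  92.2 120.3] F_st [-2.8  1.  -1.1] yaw 7.46 tilt 1.08 gap 0.6
side M 115 s [33. 46. 59.] travel~ 91.0 y [-3.  6. 10.] n [41. 64. 76.]
side R 14 s [50. 55. 59.] travel~ 99.0 y [-88. -84. -80.] n [39. 46. 55.]
```

Contact, travel ≈25 mm. Small steps on.

>>> step_arm(plan=[[-3,-1,-1.8,0],[-3,0,-1.8,0],[-2.5,0,-1.5,0],[-2.5,0,-1.5,0]])

```text
time_s: 10.2
position: [0.5313, 0.1006, 0.1279]
tool_rot: [0.009, -0.063, 0.998, 0.002]
force: [-3.0, 1.4, -1.3]
finger_gap: 0.0003
```

```bash
python3 -c "
from h import *
rep()"
```

```text
t 10.2 tcp_st mm [-65.6  89.  127.9] F_st [-2.8  1.8 -1.3] yaw 7.22 tilt 1.05 gap 0.3
```

>>> step_arm(plan=[[-2,1,-1.1,-0.004],[-2,0,-1.1,0],[-2,0,-1.1,0],[-2,0,-1.1,0]])

```text
time_s: 10.6
position: [0.5381, 0.1014, 0.132]
tool_rot: [0.007, -0.065, 0.998, 0.001]
force: [-5.7, -1.4, -3.6]
finger_gap: 0.0001
```

```bash
python3 -c "
from h import *
rep()"
```

```text
t 10.6 tcp_st mm [-58.8  88.8 132. ] F_st [-5.8 -0.7 -3.6] yaw 7.42 tilt 0.83 gap 0.1
```

>>> step_arm(plan=[[-2.5,0,-1.3,0],[-2.5,0,-1.3,0]])

```text
time_s: 10.8
position: [0.5398, 0.1008, 0.1329]
tool_rot: [0.004, -0.064, 0.998, 0.0]
force: [-6.4, 0.6, -2.8]
finger_gap: 0.0002
```

```bash
python3 -c "
from h import *
rep()"
```

```text
t 10.8 tcp_st mm [-57.2  88.  132.9] F_st [-6.3  1.4 -2.8] yaw 7.37 tilt 0.41 gap 0.2
```

>>> step_arm(plan=[[-2.5,0,-1.3,0],[-2.5,0,-1.3,0],[20,0,-10,0],[45,0,-20,0],[45,0,-20,0],[30,0,-20,0]], claw=-0.2)

```text
time_s: 11.4
position: [0.4042, 0.0821, 0.2035]
tool_rot: [-0.0, -0.063, 0.998, -0.003]
force: [-0.3, -0.3, 0.2]
finger_gap: 0.0429
```

```bash
python3 -c "
from h import *
rep(); fins(save='c')"
```

```text
t 11.4 tcp_st mm [-194.    87.2  203.5] F_st [-0.3 -0.3  0.2] yaw 7.26 tilt 0.35 gap 42.9
side L 117 s [-10.   2.  14.] travel~ 47.0 y [ 87.  97. 101.] n [43. 65. 75.]
side M 113 s [33. 47. 59.] travel~ 91.0 y [-3.  6. 10.] n [41. 65. 77.]
side R 93 s [35. 46. 58.] travel~ 91.0 y [-91. -84. -80.] n [40. 63. 76.]
top L 36 s [-8.  7. 17.] travel~ 50.0 y [84. 88. 93.] n [50. 71. 76.]
top M 40 s [37. 50. 62.] travel~ 94.0 y [-6. -1.  5.] n [57. 74. 77.]
top R 44 s [37. 52. 61.] travel~ 94.0 y [-97. -90. -84.] n [53. 74. 78.]
```

View pics/c_side.png

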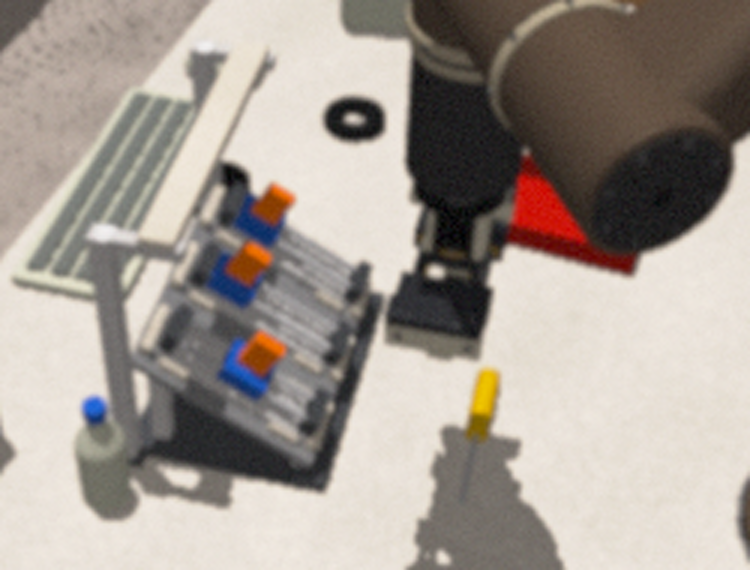

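>>> step_arm(plan=[[-40,1,0,-0.004],[-40,1,0,0],[-40,0,0,0],[-39,0,0,0],[0,0,15,0],[0,0,15,0],[0,0,0,0]])

```text
time_s: 12.2
position: [0.5796, 0.11, 0.1811]
tool_rot: [0.013, -0.069, 0.998, 0.002]
force: [-0.1, 0.1, -0.3]
finger_gap: 0.0526
```

```bash
python3 -c "
from h import *
rep()"
```

```text
t 12.2 tcp_st mm [-16.5  91.9 181.1] F_st [-0.1  0.1 -0.3] yaw 7.91 tilt 1.51 gap 52.6
```

>>> step_arm(plan=[[12,-2,0,0.005],[4,0,20,0],[0,0,20,0],[0,0,0,0]])

```text
time_s: 12.6
position: [0.5662, 0.1061, 0.1426]
tool_rot: [0.016, -0.067, 0.998, 0.002]
force: [-0.2, -0.0, -0.3]
finger_gap: 0.0528
```

```bash
python3 -c "
from h import *
rep()"
```

```text
t 12.6 tcp_st mm [-30.4  89.8 142.6] F_st [-0.2 -0.  -0.3] yaw 7.63 tilt 1.83 gap 52.8
```

>>> step_arm(plan=[[3,-0.5,12,0],[1,0,11,0],[0,0,0,0]])

```text
time_s: 12.9
position: [0.5636, 0.1056, 0.1212]
tool_rot: [0.018, -0.067, 0.998, 0.003]
force: [-0.1, -0.0, -0.2]
finger_gap: 0.0525
```

```bash
python3 -c "
from h import *
rep()"
```

```text
t 12.9 tcp_st mm [-32.9  89.7 121.2] F_st [-0.1 -0.  -0.2] yaw 7.67 tilt 2.1 gap 52.5
```

>>> step_arm(plan=[[0,0,2,0],[0,0,0,0],[0,0,0,0],[0,0,0,0],[0,0,0,0],[0,0,0,0]], claw=1)

```text
time_s: 13.5
position: [0.5646, 0.1061, 0.1207]
tool_rot: [0.019, -0.067, 0.998, 0.003]
force: [1.0, 1.0, -0.8]
finger_gap: 0.0139
```

```bash
python3 -c "
from h import *
rep()"
```

```text
t 13.5 tcp_st mm [-31.9  90.1 120.7] F_st [ 1.1  0.9 -0.8] yaw 7.68 tilt 2.22 gap 13.9
```

Gripped (14 mm). Lift square to the slope.

>>> step_arm(plan=[[2,0,-3.5,0],[3,0,-5,0],[4,0,-7,0],[5,0,-8.7,0]])

```text
time_s: 13.9
position: [0.548, 0.1035, 0.1429]
tool_rot: [0.017, -0.067, 0.998, 0.003]
force: [-0.3, 0.3, -5.9]
finger_gap: 0.0139
```

```bash
python3 -c "
from h import *
rep(); fins(('side',),save='d')"
```

```text
t 13.9 tcp_st mm [-48.8  89.7 142.9] F_st [-0.3  0.3 -5.9] yaw 7.63 tilt 1.97 gap 13.9
side M 68 s [42. 52. 59.] travel~ 95.0 y [-3.  5.  9.] n [40. 59. 75.]
```

View pics/d_side.png

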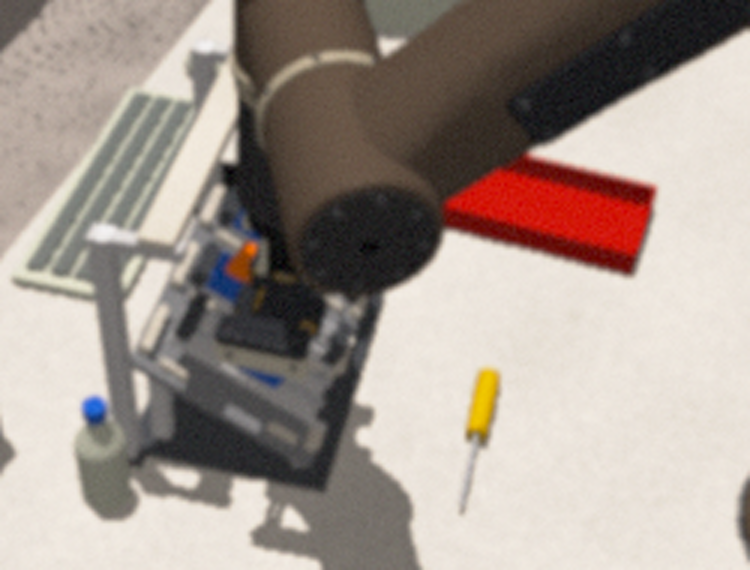

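>>> step_arm(plan=[[6,0,-10,0],[8,0,-14,0],[12,0,-20,0],[12,0,-25,0],[12,0,-28,0],[8,0,-25,0],[4,0,-12,0],[0,0,0,0]])

```text
time_s: 14.75
position: [0.4714, 0.091, 0.2867]
tool_rot: [0.016, -0.066, 0.998, 0.004]
force: [-0.8, 0.1, -6.6]
finger_gap: 0.0141
```

```bash
python3 -c "
from h import *
rep()"
```

```text
t 14.75 tcp_st mm [-126.3   87.2  286.7] F_st [-0.8  0.2 -6.6] yaw 7.59 tilt 1.9 gap 14.1
```

>>> step_arm(plan=[[6,-20,0,0],[12,-38,0,0],[12,-38,0,0],[12,-38,0,0],[12,-38,0,0],[12,-38,0,0],[12,-38,0,0],[12,-38,0,0],[12,-38,0,0],[6,-20,0,0]])

```text
time_s: 15.75
position: [0.4012, -0.2737, 0.2771]
tool_rot: [0.014, -0.07, 0.997, 0.006]
force: [1.7, 1.0, -6.1]
finger_gap: 0.0139
```

```bash
python3 -c "
from h import *
rep()"
```

```text
t 15.75 tcp_st mm [-243.5 -265.2  277.1] F_st [ 1.8  0.8 -6.1] yaw 8.01 tilt 1.77 gap 13.9
```

>>> step_arm(plan=[[0,0,0,0.06],[0,0,0,0.06],[0,-18,10,0],[0,-18,30,0],[0,-14,40,0],[0,0,40,0],[0,0,15,0],[0,0,0,0]])

```text
time_s: 16.55
position: [0.3987, -0.3264, 0.1333]
tool_rot: [0.011, -0.003, 1.0, 0.008]
force: [-0.1, 0.6, -6.6]
finger_gap: 0.0141
```

Run:
```python
from h import *
s=rep(); print(s["position"].round(4))
p=robot.get_image("side"); cv2.imwrite("pics/e.png",cv2.resize(p["img"][90:240,230:430][:,:,::-1],None,fx=4,fy=4,interpolation=cv2.INTER_CUBIC))
P,u,v=pts(p); k=(P[:,0]>.25)&(P[:,0]<.58)&(P[:,1]<-.27)&(P[:,1]>-.36)&(P[:,2]>.045)&(P[:,2]<.135)
for x in np.arange(.28,.56,.02):
    q=P[k&(abs(P[:,0]-x)<.01)]
    if len(q)>3: print(round(x,2),len(q),np.percentile(q[:,2],[3,97]).round(3),np.percentile(q[:,1],[3,97]).round(3))
```

```text
t 16.55 tcp_st mm [-252.8 -317.1  133.3] F_st [-0.1  0.6 -6.6] yaw 0.38 tilt 1.52 gap 14.1
[ 0.3987 -0.3264  0.1333]
0.34 39 [0.078 0.097] [-0.348 -0.303]
0.36 78 [0.063 0.096] [-0.343 -0.302]
0.38 86 [0.073 0.106] [-0.347 -0.302]
0.4 88 [0.084 0.127] [-0.346 -0.3  ]
0.42 77 [0.092 0.133] [-0.324 -0.3  ]
0.44 57 [0.103 0.134] [-0.342 -0.301]
0.46 51 [0.114 0.13 ] [-0.347 -0.3  ]
0.48 31 [0.124 0.135] [-0.346 -0.302]
```

View pics/e.png

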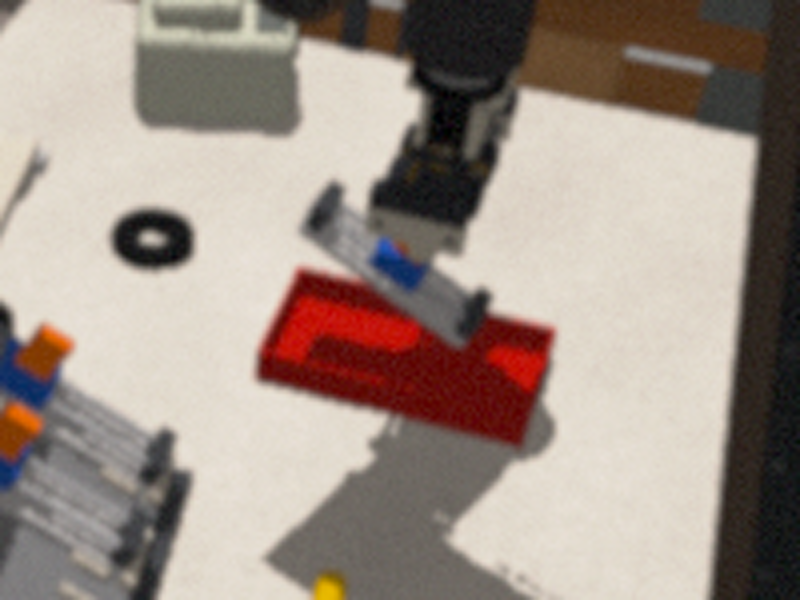

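>>> step_arm(plan=[[17,0,5,0],[17,0,10,0],[0,0,16,0],[0,0,12,0],[0,0,3,0],[0,0,0,0]])

```text
time_s: 17.2
position: [0.3699, -0.3279, 0.0934]
tool_rot: [0.016, -0.005, 1.0, 0.005]
force: [0.3, 0.5, -6.8]
finger_gap: 0.0139
```

```bash
python3 -c "
from h import *
s=rep(); print(s['position'].round(4))"
```

```text
t 17.2 tcp_st mm [-281.6 -314.8   93.4] F_st [ 0.4  0.5 -6.8] yaw 0.59 tilt 1.9 gap 13.9
[ 0.3699 -0.3279  0.0934]
```

>>> step_arm(plan=[[3,0,4,0],[0,0,4,0],[0,0,3,0]])

```text
time_s: 17.5
position: [0.369, -0.3284, 0.0836]
tool_rot: [0.017, -0.006, 1.0, 0.004]
force: [0.4, -0.1, -6.9]
finger_gap: 0.0137
```

```bash
python3 -c "
from h import *
s=rep(); print(s['position'].round(4))"
```

```text
t 17.5 tcp_st mm [-282.5 -315.3   83.6] F_st [ 0.4 -0.1 -6.9] yaw 0.65 tilt 2.05 gap 13.7
[ 0.369  -0.3284  0.0836]
```

Near contact; start the pivot arc slowly.

>>> step_arm(plan=[[0,0,3,0],[-2,0,2,0],[-4,0,2,0],[-4,0,2,0]])

```text
time_s: 17.9
position: [0.3803, -0.3284, 0.0753]
tool_rot: [0.018, -0.006, 1.0, 0.004]
force: [-1.0, -0.4, -3.4]
finger_gap: 0.0135
```

```bash
python3 -c "
from h import *
s=rep(); print(s['position'].round(4),s['torque'].round(2))"
```

```text
t 17.9 tcp_st mm [-271.4 -316.7   75.3] F_st [-1.1 -0.3 -3.4] yaw 0.66 tilt 2.07 gap 13.5
[ 0.3803 -0.3284  0.0753] [ 0.15  1.05 -0.04]
```

>>> step_arm(plan=[[-4,0,2.3,0],[-4,0,2.5,0],[-3.7,0,2.7,0],[-3.5,0,2.8,0]])

```text
time_s: 18.3
position: [0.3964, -0.3281, 0.0641]
tool_rot: [0.016, -0.006, 1.0, 0.004]
force: [-1.5, 0.2, -3.9]
finger_gap: 0.014
```

```bash
python3 -c "
from h import *
s=rep(); print(s['position'].round(4),s['torque'].round(2))"
```

```text
t 18.3 tcp_st mm [-255.4 -318.5   64.1] F_st [-1.5  0.4 -3.9] yaw 0.67 tilt 1.94 gap 14.0
[ 0.3964 -0.3281  0.0641] [-0.01  1.16 -0.03]
```

>>> step_arm(plan=[[-3.3,0,3,0],[-3.1,0,3.2,0],[-3,0,3.3,0],[-2.8,0,3.4,0]])

```text
time_s: 18.7
position: [0.41, -0.3279, 0.0503]
tool_rot: [0.016, -0.006, 1.0, 0.004]
force: [-2.7, -0.1, -2.0]
finger_gap: 0.0137
```

Run:
```python
from h import *
s=rep(); print(s['position'].round(4),s['torque'].round(2))
p=robot.get_image("side"); cv2.imwrite("pics/f.png",cv2.resize(p["img"][90:240,230:430][:,:,::-1],None,fx=4,fy=4,interpolation=cv2.INTER_CUBIC))
```

```text
t 18.7 tcp_st mm [-241.9 -320.    50.3] F_st [-2.7  0.2 -2. ] yaw 0.68 tilt 1.9 gap 13.7
[ 0.41   -0.3279  0.0503] [-0.12  1.23 -0.03]
```

View pics/f.png

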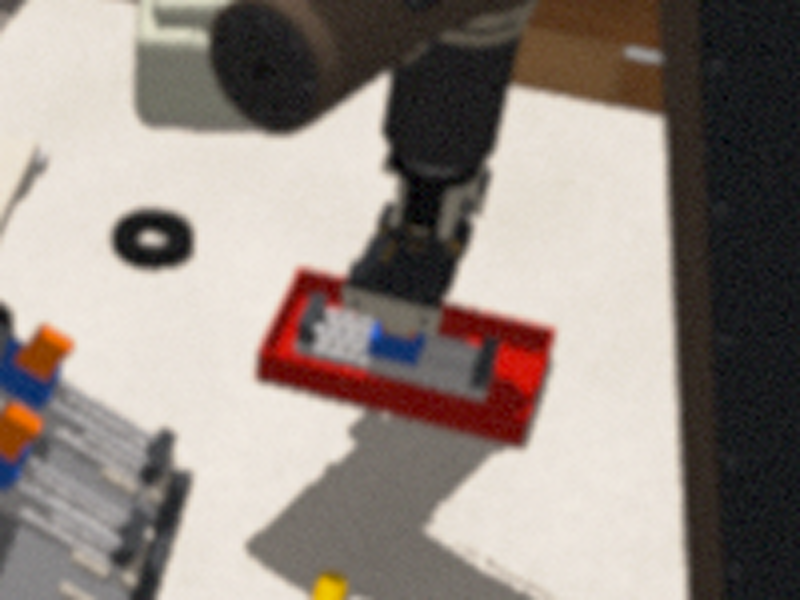

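>>> step_arm(plan=[[-2,0,2.5,0],[-1,0,2,0],[0,0,2,0]])

```text
time_s: 19.05
position: [0.4113, -0.3279, 0.049]
tool_rot: [0.014, -0.007, 1.0, 0.004]
force: [-8.8, 8.2, 20.5]
finger_gap: 0.0138
```

Run:
```python
from h import *
s=rep(); print(s['position'].round(4),s['torque'].round(2))
p=robot.get_image("side"); P,u,v=pts(p); h=hsv(p)[...,1][v,u]; k=(P[:,0]>.29)&(P[:,0]<.515)&(P[:,1]<-.28)&(P[:,1]>-.37)&(P[:,2]>.01)&(P[:,2]<.06)&(h<90)
for x in np.arange(.3,.54,.02):
    q=P[k&(abs(P[:,0]-x)<.01)]
    if len(q)>3: print(round(x,2),len(q),np.percentile(q[:,2],[5,50,95]).round(3),np.percentile(q[:,1],[3,97]).round(3))
```

```text
t 19.05 tcp_st mm [-240.6 -320.2   49. ] F_st [-7.7  9.3 20.5] yaw 0.81 tilt 1.68 gap 13.8
[ 0.4113 -0.3279  0.049 ] [ 2.74  2.63 -0.  ]
0.32 10 [0.015 0.027 0.04 ] [-0.32  -0.304]
0.34 69 [0.011 0.03  0.042] [-0.343 -0.301]
0.36 69 [0.011 0.015 0.034] [-0.351 -0.301]
0.38 67 [0.011 0.019 0.033] [-0.345 -0.302]
0.4 34 [0.012 0.02  0.057] [-0.333 -0.298]
0.42 26 [0.011 0.018 0.055] [-0.323 -0.299]
0.44 53 [0.011 0.016 0.034] [-0.347 -0.301]
0.46 63 [0.011 0.016 0.033] [-0.345 -0.303]
0.48 85 [0.012 0.027 0.04 ] [-0.344 -0.301]
0.5 12 [0.011 0.034 0.039] [-0.34  -0.304]
```

>>> step_arm(plan=[[0,0,-0.5,0],[0,0,0,0]])

```text
time_s: 19.3
position: [0.4125, -0.328, 0.0506]
tool_rot: [0.016, -0.007, 1.0, 0.003]
force: [-0.2, 0.9, -7.1]
finger_gap: 0.0136
```

>>> step_arm(plan=[[0,0,0,0],[0,0,0,0],[0,0,0,0],[0,0,-15,0],[0,0,-40,0],[0,0,-50,0],[0,0,-40,0]], claw=-0.1)

```text
time_s: 20.0
position: [0.4079, -0.3289, 0.1954]
tool_rot: [0.013, -0.007, 1.0, 0.004]
force: [1.4, -0.1, 0.1]
finger_gap: 0.0483
```

Run:
```python
from h import *
s=rep(); print(s['position'].round(4))
p=robot.get_image("side"); P,u,v=pts(p); k=(P[:,0]>.29)&(P[:,0]<.515)&(P[:,1]<-.28)&(P[:,1]>-.37)&(P[:,2]>.01)&(P[:,2]<.09)&(hsv(p)[...,1][v,u]<90)
print(np.percentile(P[k],[2,50,98],axis=0).round(3))
fins(('side',))
cv2.imwrite("pics/g.png",cv2.resize(p["img"][90:290,180:430][:,:,::-1],None,fx=3,fy=3,interpolation=cv2.INTER_CUBIC))
```

```text
t 20.0 tcp_st mm [-244.1 -320.8  195.4] F_st [ 1.4 -0.3  0.1] yaw 0.85 tilt 1.59 gap 48.3
[ 0.4079 -0.3289  0.1954]
[[ 0.331 -0.351  0.01 ]
 [ 0.408 -0.314  0.021]
 [ 0.492 -0.3    0.043]]
side M 114 s [34. 46. 59.] travel~ 91.0 y [-2.  6.  9.] n [40. 64. 76.]
side R 92 s [35. 46. 57.] travel~ 91.0 y [-93. -84. -81.] n [41. 62. 76.]
```

View pics/g.png

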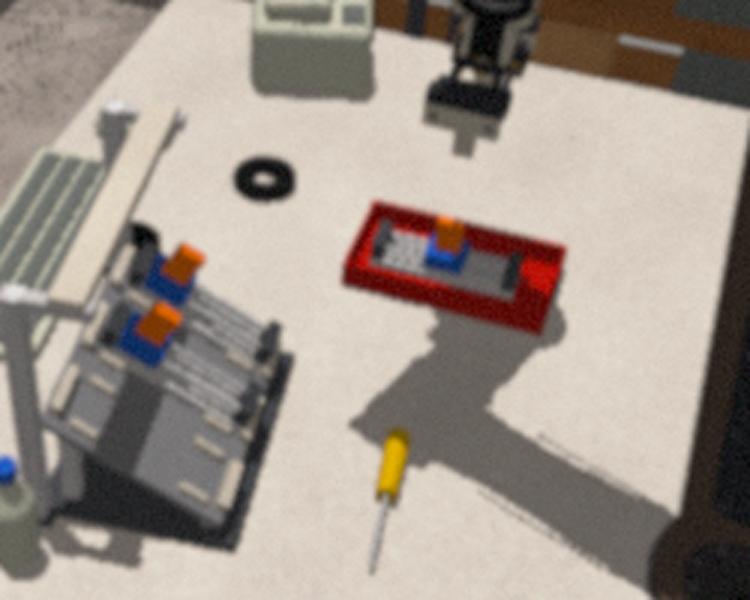

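Run:
```python
from h import *
s=robot.sense(); c=s["position"]; R=Rt(s)
for n in("side",):
    p=robot.get_image(n); P,u,v=pts(p); T=(P-c)@R*1000
    for z in range(-260,20,15):
        k=(abs(T[:,2]-z)<7.5)&(np.hypot(T[:,0],T[:,1])<130)
        if k.sum()>4: print(z,k.sum(),"x",np.percentile(T[k,0],[2,98]).round(),"y",np.percentile(T[k,1],[2,98]).round())
```

```text
-260 150 x [-39.  45.] y [ 9. 48.]
-245 164 x [-41.  45.] y [ 9. 47.]
-230 145 x [-39.  44.] y [12. 48.]
-215 151 x [-41.  45.] y [ 4. 49.]
-200 137 x [-41.  44.] y [10. 49.]
-185 44 x [-29.  32.] y [10. 40.]
-170 124 x [-36.  39.] y [-17.  42.]
-155 52 x [-32.  39.] y [-23.  20.]
-140 77 x [-20.  26.] y [-7. 19.]
-125 74 x [-21.  26.] y [-9. 21.]
-110 373 x [-35.  38.] y [-79.  99.]
-95 191 x [-37.  39.] y [-79.  98.]
-80 172 x [-38.  39.] y [-84.  92.]
-65 52 x [-36.  38.] y [-87.  90.]
-50 8 x [-11.   7.] y [-36. -26.]
-35 10 x [-9. 10.] y [38. 44.]
-20 27 x [-10.  12.] y [34. 42.]
-5 18 x [-9. 11.] y [31. 43.]
```

>>> step_arm(plan=[[0,0,-20,0],[-10,30,0,-0.06],[-10,40,0,-0.06],[-5,45,0,0],[-5,45,0,0],[0,0,0,0]])

```text
time_s: 20.75
position: [0.4226, -0.1634, 0.2135]
tool_rot: [0.014, -0.068, 0.998, 0.003]
force: [0.2, -0.2, 0.8]
finger_gap: 0.0481
```

```bash
python3 -c "
from h import *
rep()"
```

```text
t 20.75 tcp_st mm [-207.9 -158.7  213.5] F_st [ 0.2 -0.2  0.8] yaw 7.77 tilt 1.63 gap 48.1
```

>>> step_arm(plan=[[-30,17,0,0],[-30,17,0,0],[-30,17,0,0],[-25,14,20,0],[0,0,20,0],[0,0,12,0],[0,0,0,0]])

```text
time_s: 21.45
position: [0.532, -0.0778, 0.1575]
tool_rot: [0.011, -0.07, 0.997, 0.003]
force: [-0.6, -0.2, -0.2]
finger_gap: 0.0483
```

```bash
python3 -c "
from h import *
rep()"
```

```text
t 21.45 tcp_st mm [-88.3 -88.  157.5] F_st [-0.6 -0.1 -0.2] yaw 8.05 tilt 1.33 gap 48.3
```

>>> step_arm(plan=[[-25,-1,0,0.008],[-25,0,1,0],[-12,0,1,0],[-8,0,0,0],[0,0,0,0]])

```text
time_s: 21.95
position: [0.6023, -0.071, 0.1561]
tool_rot: [0.009, -0.065, 0.998, 0.003]
force: [-0.3, 0.1, 0.2]
finger_gap: 0.0482
```

```bash
python3 -c "
from h import *
rep()"
```

```text
t 21.95 tcp_st mm [-17.6 -90.5 156.1] F_st [-0.3  0.1  0.2] yaw 7.49 tilt 1.12 gap 48.2
```

>>> step_arm(plan=[[-4.5,0,2,0],[0,0,0,0],[0,0,0,0]])

```text
time_s: 22.25
position: [0.6055, -0.0709, 0.1544]
tool_rot: [0.009, -0.065, 0.998, 0.003]
force: [0.0, -0.2, -0.4]
finger_gap: 0.0482
```

>>> step_arm(plan=[[0,0,0,0],[0,0,0,0],[0,0,0,0],[0,0,0,0],[0,0,0,0],[0,0,0,0]], claw=1)

```text
time_s: 22.85
position: [0.6047, -0.0708, 0.1553]
tool_rot: [0.01, -0.065, 0.998, 0.003]
force: [0.1, 0.3, -0.2]
finger_gap: 0.0118
```

```bash
python3 -c "
from h import *
rep()"
```

```text
t 22.85 tcp_st mm [-15.3 -90.6 155.3] F_st [ 0.1  0.3 -0.2] yaw 7.47 tilt 1.17 gap 11.8
```

>>> step_arm(plan=[[2,0,1.2,0],[4,0,2.3,0],[5,0,2.9,0],[5,0,2.9,0],[5,0,2.9,0],[5,0,2.9,0],[3,0,1.7,0]])

```text
time_s: 23.55
position: [0.5754, -0.0746, 0.1381]
tool_rot: [0.012, -0.065, 0.998, 0.003]
force: [-0.3, 0.8, 3.0]
finger_gap: 0.0119
```

```bash
python3 -c "
from h import *
rep(); fins()"
```

```text
t 23.55 tcp_st mm [-44.9 -90.5 138.1] F_st [-0.2  0.9  3. ] yaw 7.5 tilt 1.38 gap 11.9
side M 115 s [33. 46. 59.] travel~ 91.0 y [-5.  5. 10.] n [43. 63. 74.]
```

>>> step_arm(plan=[[0,0,0,0],[0,0,0,0],[-7,0,0,0],[-7,0,4,0],[0,0,4,0],[0,0,0,0]], claw=0.3)

```text
time_s: 24.25
position: [0.5902, -0.0727, 0.1282]
tool_rot: [0.01, -0.065, 0.998, 0.003]
force: [-0.9, 0.8, -0.4]
finger_gap: 0.031
```

>>> step_arm(plan=[[0,0,0,0],[0,0,0,0],[0,0,0,0],[0,0,0,0],[0,0,0,0]], claw=1)

```text
time_s: 24.75
position: [0.5899, -0.0727, 0.1275]
tool_rot: [0.01, -0.065, 0.998, 0.003]
force: [1.5, -0.6, -2.0]
finger_gap: 0.0135
```

```bash
python3 -c "
from h import *
rep()"
```

```text
t 24.75 tcp_st mm [-30.2 -90.6 127.5] F_st [ 1.4 -0.8 -2. ] yaw 7.47 tilt 1.14 gap 13.5
```

>>> step_arm(plan=[[3,0,1.7,0],[5,0,2.9,0],[5,0,2.9,0],[5,0,2.9,0],[5,0,2.9,0],[5,0,2.9,0],[5,0,2.9,0],[3,0,1.7,0]])

```text
time_s: 25.55
position: [0.5528, -0.0776, 0.1058]
tool_rot: [0.011, -0.065, 0.998, 0.003]
force: [1.2, 0.9, 0.6]
finger_gap: 0.0135
```

```bash
python3 -c "
from h import *
rep()"
```

```text
t 25.55 tcp_st mm [-67.6 -90.5 105.8] F_st [1.3 0.8 0.6] yaw 7.5 tilt 1.34 gap 13.5
```

>>> step_arm(plan=[[3,0,1.7,0],[3,0,1.7,0],[2,0,1.2,0],[1.5,0,0.9,0]])

```text
time_s: 25.95
position: [0.5424, -0.0789, 0.0997]
tool_rot: [0.011, -0.065, 0.998, 0.003]
force: [0.9, 0.7, 6.0]
finger_gap: 0.0137
```

>>> step_arm(plan=[[1.5,0,0.9,0],[1.5,0,0.9,0]])

```text
time_s: 26.15
position: [0.5423, -0.079, 0.0997]
tool_rot: [0.014, -0.066, 0.998, 0.002]
force: [1.1, 0.6, 5.6]
finger_gap: 0.0139
```

```bash
python3 -c "
from h import *
rep()"
```

```text
t 26.15 tcp_st mm [-78.2 -90.6  99.7] F_st [1.1 0.5 5.6] yaw 7.57 tilt 1.66 gap 13.9
```

>>> step_arm(plan=[[3,0,1,0],[3,0,1,0]])

```text
time_s: 26.35
position: [0.5414, -0.079, 0.0998]
tool_rot: [0.019, -0.067, 0.998, 0.003]
force: [5.3, 1.0, 1.1]
finger_gap: 0.0137
```

```bash
python3 -c "
from h import *
rep()"
```

```text
t 26.35 tcp_st mm [-79.1 -90.5  99.8] F_st [5.4 0.3 1.1] yaw 7.66 tilt 2.23 gap 13.7
```

>>> step_arm(plan=[[-0.5,0,0,0],[0,0,0,0],[0,0,0,0],[0,0,-15,0],[10,0,-25,0],[10,25,-20,0],[0,35,0,0],[0,25,0,0],[0,0,0,0]], claw=-0.1)

```text
time_s: 27.25
position: [0.5021, 0.0027, 0.1572]
tool_rot: [0.013, -0.064, 0.998, 0.002]
force: [-0.1, -0.7, 0.3]
finger_gap: 0.0483
```

```bash
python3 -c "
from h import *
rep(); fins()"
```

```text
t 27.25 tcp_st mm [-107.4   -4.3  157.2] F_st [-0.2 -0.7  0.3] yaw 7.36 tilt 1.46 gap 48.3
side M 112 s [33. 46. 59.] travel~ 91.0 y [-3.  6.  9.] n [42. 64. 76.]
top M 42 s [36. 50. 62.] travel~ 94.0 y [-7. -1.  5.] n [59. 73. 77.]
top R 11 s [-31. -30. -28.] travel~ 16.0 y [-94. -90. -86.] n [43. 55. 71.]
```

M next: move straddling to x≈-14, y≈-1, z≈155.

>>> step_arm(plan=[[-28,3,0,-0.002],[-28,0,0,0],[-18,0,1,0],[-8,0,0,0],[0,0,0,0]])

```text
time_s: 27.85
position: [0.5837, 0.0108, 0.1552]
tool_rot: [0.009, -0.063, 0.998, 0.002]
force: [0.2, -0.4, -0.0]
finger_gap: 0.0483
```

```bash
python3 -c "
from h import *
rep(); fins()"
```

```text
t 27.85 tcp_st mm [-25.5  -6.9 155.2] F_st [ 0.1 -0.4 -0. ] yaw 7.28 tilt 1.07 gap 48.3
side R 90 s [-55. -44. -32.] travel~ 1.0 y [-93. -84. -80.] n [42. 62. 76.]
top R 32 s [-57. -42. -30.] travel~ 2.0 y [-97. -91. -86.] n [65. 73. 77.]
```

>>> step_arm(plan=[[-5,3,0,-0.003],[-5,2.5,0,0],[0,0,0,0],[0,0,0,0]])

```text
time_s: 28.35
position: [0.5905, 0.0177, 0.1564]
tool_rot: [0.009, -0.065, 0.998, 0.002]
force: [-0.6, 0.1, 1.1]
finger_gap: 0.0483
```

>>> step_arm(plan=[[0,0,0,0],[0,0,0,0],[0,0,0,0],[0,0,0,0],[0,0,0,0],[0,0,0,0]], claw=1)

```text
time_s: 28.95
position: [0.5891, 0.0177, 0.1565]
tool_rot: [0.008, -0.065, 0.998, 0.002]
force: [-5.0, 1.9, 0.8]
finger_gap: 0.006
```

```bash
python3 -c "
from h import *
rep()"
```

```text
t 28.95 tcp_st mm [-19.1  -0.8 156.5] F_st [-4.7  2.5  0.8] yaw 7.47 tilt 1.0 gap 6.0
```

>>> step_arm(plan=[[0,0,0,0],[0,0,0,0],[-3,0,1,0],[-3,0,1,0],[0,0,0,0]], claw=0.3)

```text
time_s: 29.45
position: [0.5962, 0.0185, 0.1545]
tool_rot: [0.009, -0.065, 0.998, 0.002]
force: [0.3, 0.1, -0.9]
finger_gap: 0.0303
```

```bash
python3 -c "
from h import *
rep()"
```

```text
t 29.45 tcp_st mm [-12.1  -0.9 154.5] F_st [ 0.3  0.  -0.9] yaw 7.48 tilt 1.05 gap 30.3
```

>>> step_arm(plan=[[0,0,0,0],[0,0,0,0],[0,0,0,0],[0,0,0,0],[0,0,0,0]], claw=1)

```text
time_s: 29.95
position: [0.5965, 0.0189, 0.1544]
tool_rot: [0.009, -0.065, 0.998, 0.002]
force: [0.3, -0.1, -1.6]
finger_gap: 0.0132
```

>>> step_arm(plan=[[2,0,1.2,0],[4,0,2.3,0],[5,0,2.9,0],[5,0,2.9,0],[5,0,2.9,0],[5,0,2.9,0],[3,0,1.7,0]])

```text
time_s: 30.65
position: [0.5672, 0.015, 0.1372]
tool_rot: [0.011, -0.066, 0.998, 0.002]
force: [0.1, 0.1, 0.8]
finger_gap: 0.0131
```

```bash
python3 -c "
from h import *
rep()"
```

```text
t 30.65 tcp_st mm [-41.2  -0.6 137.2] F_st [0.1 0.1 0.8] yaw 7.52 tilt 1.32 gap 13.1
```

>>> step_arm(plan=[[3,0,1.7,0],[5,0,2.9,0],[5,0,2.9,0],[5,0,2.9,0],[5,0,2.9,0],[5,0,2.9,0],[5,0,2.9,0],[5,0,2.9,0]])

```text
time_s: 31.45
position: [0.5264, 0.0097, 0.1134]
tool_rot: [0.011, -0.066, 0.998, 0.002]
force: [-0.8, -0.0, 5.7]
finger_gap: 0.013
```

>>> step_arm(plan=[[2,0,1.2,0],[2,0,1.2,0],[2,0,1.2,0],[2,0,1.2,0]])

```text
time_s: 31.85
position: [0.519, 0.0088, 0.109]
tool_rot: [0.013, -0.066, 0.998, 0.002]
force: [3.3, -0.5, 11.7]
finger_gap: 0.0129
```

```bash
python3 -c "
from h import *
rep()"
```

```text
t 31.85 tcp_st mm [-89.8  -0.5 109. ] F_st [ 3.2 -0.9 11.7] yaw 7.59 tilt 1.49 gap 12.9
```

Force rises right at the predicted home position. Confirm with a little more push.

>>> step_arm(plan=[[3,0,0.5,0],[3,0,0.5,0]])

```text
time_s: 32.05
position: [0.5176, 0.009, 0.1091]
tool_rot: [0.017, -0.067, 0.998, 0.003]
force: [7.2, -1.4, -2.4]
finger_gap: 0.0132
```

```bash
python3 -c "
from h import *
rep()"
```

```text
t 32.05 tcp_st mm [-9.120e+01 -1.000e-01  1.091e+02] F_st [ 7.  -2.3 -2.4] yaw 7.66 tilt 2.0 gap 13.2
```

>>> step_arm(plan=[[-0.5,0,0,0],[0,0,0,0],[0,0,0,0],[0,0,-15,0],[10,0,-30,0],[20,-10,-30,0],[10,-40,-20,0],[0,-45,0,0],[0,-45,0,0],[0,-45,0,0]], claw=-0.1)

```text
time_s: 33.05
position: [0.496, -0.1826, 0.2038]
tool_rot: [0.013, -0.071, 0.997, 0.002]
force: [0.7, 0.8, 0.4]
finger_gap: 0.0478
```

Run:
```python
from h import *
rep(); fins(save='z')
p=robot.get_image("side"); cv2.imwrite("pics/zz.png",cv2.resize(p["img"][100:300,160:420][:,:,::-1],None,fx=3,fy=3,interpolation=cv2.INTER_CUBIC))
```

```text
t 33.05 tcp_st mm [-137.6 -187.3  203.8] F_st [0.8 0.7 0.4] yaw 8.13 tilt 1.55 gap 47.8
side M 105 s [-56. -44. -31.] travel~ 1.0 y [-4.  6. 10.] n [43. 65. 76.]
side R 93 s [-54. -43. -32.] travel~ 2.0 y [-93. -84. -79.] n [43. 63. 76.]
```

View pics/zz.png

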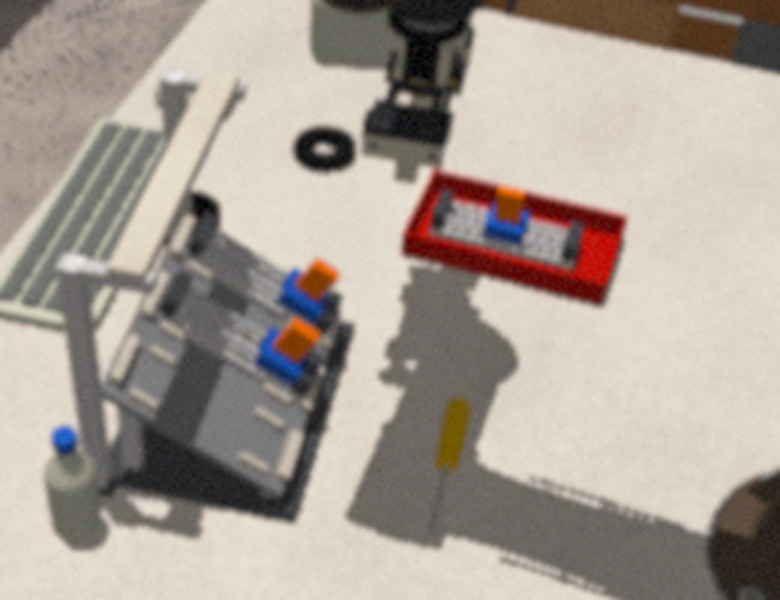

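Run:
```python
from h import *
o={"M":[],"R":[]}
for _ in range(10):
    p=robot.get_image("side"); Pw,_,_=pts(p,orange(p)); S=st(Pw)*1000
    s_=S[:,0]*.866+(S[:,2]-85)*.5; nn=-S[:,0]*.5+(S[:,2]-85)*.866
    for y0,l in((0,"M"),(-90,"R")):
        k=(abs(S[:,1]-y0)<30)&(nn>45)&(nn<80)&(abs(s_)<100); o[l].append(np.percentile(s_[k],[5,50,95]))
for l in o: print(l,np.mean(o[l],0).round(2),np.std(o[l],0).round(2))
```

```text
M [-56.92 -43.63 -31.15] [0.35 0.34 0.34]
R [-54.97 -43.03 -31.3 ] [0.4  0.4  0.21]
```

```bash
python3 -c "
from h import *
print(robot.finish_job())"
```

```text
the job is handed in; nothing more can be done
None
```

The job is handed in. The left unit (stand y = +90 mm) was the faulty one, and it now lies flat in the red tray. The middle and right units are still in the stand with their carriages home.

- **Trying the units:** I pushed all three carriages up. The right and middle ran the full 90 mm to the top stop. The left jammed hard at about 46 mm and was left there.
- **Moving the faulty unit:** I lifted it square to the slope and set its low end on the tray floor first. Then I pivoted it flat, holding it by the handle. It was about 1.5 mm off the floor when I let go, because the arm sprang up slightly after I eased off the downward press.
- **Bringing the good ones home:** I drew both carriages down until they stopped and the force rose to about 5–7 N. My first grip on the middle carriage slipped off the handle corner, so I took it again.

**Last checks:**
- The camera showed the faulty unit flat and fully inside the tray.
- The middle and right carriages read 1 and 2 mm of travel on a scale that reads about 1 mm high. Averaged over ten pictures, the upper ends of the two handles matched to about 0.2 mm, but the lower ends differed by about 2 mm.
- The bottle, screwdriver, cup and reel looked undisturbed in the last view. The gauge block, grey tray and board were outside it, but the arm never worked near them.
- The clock read 33 s before the last pictures. The arm was clear of everything, and the largest force I read at the end of a move was about 24 N.

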